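Push the loose base out of a tartlet tin

ROBOT

A 7-joint arm with a two-finger parallel gripper is mounted at the origin on a cart in front of the work surface, level with it; the furniture and walls round the work are solid. World frame = base frame: x ahead of the robot, y to its left, z up, the work surface at z = 0. Lengths are in mm, angles in rad, forces in N, time in s.
With the tool pointing down it reaches from about 400 to 900 mm from the base axis. Payload 5.6 kg.
Tool frame: the origin (TCP) lies between the finger pads; the fingertips stand 8 mm ahead of it and the grasp point (between the pads) lies 11 mm behind it; z points along the fingers, y is the line along which they close (so a half turn about z gives the same grasp; the last joint's range is limited). The gripper opens to 92 mm and grips with 3 to 60 N. Pads are 20 mm wide; open, the fingers measure 128 mm over their backs; the gripper's body (75 mm by 189 mm) begins 69 mm behind the grasp point.
Start: joints at [-0.043, 0.468, -0.012, 1.603, 0.006, 1.071, -0.056], TCP at [650.007, -0.043, 222.592] pointing down, gripper open.
Joint ranges: [-2.53, 2.53], [-0.31, 2.02], [-1.57, 1.55], [0.28, 2.44], [-1.29, 4.43], [0.15, 1.84], [-2.92, 2.92]. Speed limits (rad/s): [2.57, 2.57, 3.14, 3.14, 3.14, 3.14, 3.14].

INTERFACE

Orientations are given as a rotation vector (axis times angle).
In Python, from cell import robot, grip, kinematics, readout, read_camera, camera_info, ticket, spot_in, mark_of gives the robot as it stands. Calls block until the motion is done:
- robot.movep(position, orientation): joint-space move of the TCP to a pose.
- robot.servo_line(position, feed=150, rotation=None): straight line of the TCP; rotation=None keeps the orientation; feed is the mean speed in mm/s.
- robot.goto_joints(angles): joint-space move.
- grip(opening, newtons=None): opening from 0.0 (shut) to 1.0 (fully open); newtons is the grip in N (None keeps the last); returns when the fingers have stopped.
- robot.hold(seconds).
- kinematics.ik(position, orientation): joint angles nearest the present ones, or None.
- readout.observe(): the state.
- read_camera(name): name is "scene" or "side" or "wrist"; returns (picture, depth): 420x560x3 uint8, red, green, blue; 420x560 float32, mm along the optical axis (not along the pixel's ray), 0 where there is no reading.
- camera_info(name): a dict with "camera_matrix" (3x3 intrinsics, pixels), "R" (3x3) and "t" (3): a world point X has camera coordinates R X + t. Camera axes: x right, y down, z forward; pixel columns grow to the right and rows downward; lengths in mm; the calibration is good to about 2 mm. A picture is of the moment at which its call begins: read the wrist's pose just before it. camera_info takes no time and is no camera call; for the wrist camera it gives the pose at the moment of the call.
A pose or a line that the arm cannot do raises robot.IKError and nothing moves.
- ticket.job_done(): hands the job in; it is judged then, once.
Trained networks look in the newest picture that a camera, given by its name, has taken for a name from the list of things; names that differ only in an ending like _2 or _b are one class to them, and where a whole thing is asked for, a point or a joint stands for the part that bears it (a point fixed in the world has none). Each returns a list of dicts, best first, with "p" (0 to 1); they miss things now and then, are a little off and sometimes report something else, mostly with a low value. They report only what shows in the picture. A call takes as long as a camera call.
- spot_in(camera, query): "xy" ([column, row] in pixels, amid what is visible of it).
- mark_of(camera, query): "xy" ([column, row] in pixels: a listed point, or the origin of a listed thing).
The state is a dict: "t": time; "joints": joint angles; "joint_velocities": joint speeds; "joint_torque": joint torques, N m; "tcp_pos": TCP position; "tcp_rot": TCP orientation; "contact_force": force on the tool from outside, world axes, zero at the start; "wrist_torque": the same for the moment, N m; "grip_width": opening from 0.0 (shut) to 1.0 (fully open); "grip_force": force on a finger pad.
Only numpy, scipy, OpenCV 4.12 (cv2) and the standard library are available. Lean on these libraries where they do the work, as an engineer would, in place of code of your own. Each camera call takes 0.05 s, during which the arm holds its last target. There are 200 camera calls.

TASK

Gently stand the loose-bottomed tartlet tin centrally on the head of the release stand, without dropping it, and let go; then push the tin's ring down by its two ears until the base clicks out through the top and the ring rests on the stand's collar, without ramming it. Take the freed base from above and lay it flat in the middle of the trivet, leave the ring sitting on the collar, and do not shift the other things.

Things in the scene. Friction and masses are not known exactly. Their poses are not given: they have to be found in the camera images.
- tin: Ring of the tartlet tin, dark steel, loose, about 0.16 kg, starts upright on the worktop. Origin: centre of its underside; z up; x runs through its two ears. Wall 68 mm outside, 62 mm inside diameter, 26 mm high; grasp it across the bare wall at +y and -y. A lip inside the bottom, 3 mm thick, leaves a round opening of 52 mm.
- tin_rim (a point): Centre of the ring's mouth, 26 mm above its underside. Four spring clips at the diagonals (black housings outside, out to 45 mm from the axis; steel balls inside) hold the base down on the lip: 8 to 15 N pushes it up past them with a click; after that the ring slides down freely.
- ear_a (a point): Where to press on the ear on the ring's +x side: middle of its top face, level with the rim, 44 mm from the axis. Each ear is a flat tab 4 mm thick, 24 mm wide, its flat part reaching 51 mm from the axis.
- ear_b (a point): The same point on the ear on the -x side. Pressing both ears at once, one finger on each, keeps the ring level while the base comes up between the fingers.
- base: Loose base: flat aluminium disc, 59 mm across, 6 mm thick, 0.09 kg. Origin: centre of underside. Starts in the tin on the lip (3 mm above the tin's underside), out of grip. On the stand, the head enters the lip's opening (4 mm play) and carries the base. Pushed down to the collar, the ring goes 37 mm; the base stays lying on the head, 14 mm above the rim.
- stand: Release stand, fixed. Origin: centre of the underside of its round wooden foot (112 mm across, 8 mm thick), with a hub 38 mm round up to 36 mm, and a black clamp screw on the hub's side reaching 40 mm out. Over 80 N of ring on stand is ramming (its own drop after the click is far less); over 40 N of base on stand means it was dropped on the head.
- hub_top (a point): Top of the stand's hub, on its axis. Out of it rises a column: a steel collar 62 mm round and, 40 mm above the collar's top, the flat top of a white head 44 mm round. The column is clamped at another height each time, NOT in the reported poses: collar top 44 to 84 mm, head top 84 to 124 mm above the worktop; feel for it or see it.
- trivet: Pale blue-green scalloped ceramic trivet, 215 x 225 mm, fixed. Origin: centre of its underside; top 12 mm above the worktop.
- mug: Bystander: black and white mug, 81 mm wide (116 with handle), 94 mm tall, behind the work on the left. Loose; origin: centre of its underside.
- salt_shaker: Bystander: salt shaker with a grey cap, 44 mm round, 90 mm tall, behind the stand. Loose; origin: centre of its underside.
- garlic: Bystander: garlic bulb, 50 mm, behind the stand. Loose; origin: centre of its underside.
- lemon: Bystander: lemon, 78 x 55 x 56 mm, lying behind the stand. Loose; origin: centre of its underside.

How it is judged (in metres and radians):
On the way, in this order (a step that is already met when the one before it is completed fails the run):
1. the tin stands centrally on the head, level and let go, its base still in it (horizontal distance between tin and stand below 0.009 m and angle between tin's own z axis and vertical below 0.1 rad and height (world z) of tin above 0.072 m and z of base in the frame of tin below 0.009 m and contact force between base and stand above 0.3 N and contact force between the fingers and tin below 0.1 N and linear speed of tin below 0.02 m/s), for 0.2 s.
2. the base has been pushed out above the ring and lies on the head untouched, with the ring down on the collar (horizontal distance between tin and stand below 0.009 m and angle between each of tin, base's own z axis and vertical below 0.1 rad and z of base in the frame of tin above 0.035 m and contact force between each of base, tin and stand above 0.2 N and horizontal distance between base and stand below 0.015 m and contact force between the fingers and base below 0.1 N), for 0.2 s.
At the end, for the whole second after the job is handed in: The base lies flat (within 7 degrees) at rest on the trivet, its centre within 40 mm of the trivet's centre; the ring rests level on the stand's collar, its axis within 9 mm of the stand's; nothing is touched by the robot (horizontal distance between tin and stand below 0.009 m and angle between tin's own z axis and vertical below 0.1 rad and height (world z) of tin between 0.038 and 0.088 m and contact force between tin and stand above 0.2 N and linear speed of each of tin, base below 0.02 m/s and horizontal distance between base and trivet below 0.04 m and angle between base's own z axis and vertical below 0.12 rad and contact force between base and trivet above 0.1 N and height (world z) of base below 0.02 m).
It fails at once if the ring rammed on the stand with more than 80 N (contact force between tin and stand above 80 N).
It fails at once if the tin dropped or driven on the head: more than 40 N between base and stand (contact force between base and stand above 40 N).
It fails at once if a bystander shifted by more than 40 mm (distance of any of mug, salt_shaker, garlic, lemon from where it was at the start of the episode above 0.04 m).
It also fails if it takes over 72 s, if anything falls off the work surface, if the arm or the gripper's body presses on something with over 40 N, if the wrist force passes 120 N, or if a joint passes its speed limit or range.

## Working session

There is one attempt and no reset: what is moved stays moved. The work goes in short steps, each a Python script; the robot and the scene stay as the last script left them, time stands still between calls to the robot, and variables do not carry over. Pictures are saved under pics/ and viewed, at most 10 in all, crops included, and the job is handed in when it is done.

```bash
ls; mkdir -p pics; cat > h.py <<'E'
import numpy as np, cv2
from cell import *
def snap(n,fn=None):
    ci=camera_info(n); p,d=read_camera(n)
    if fn: cv2.imwrite('pics/'+fn,p[:,:,::-1])
    return p,d,ci
def back(ci,uv,z):
    K=np.array(ci["camera_matrix"]);R=np.array(ci["R"]);t=np.array(ci["t"])
    return R.T@(np.linalg.inv(K)@np.array([uv[0],uv[1],1.])*z-t)
def cen(ci): return -np.array(ci["R"]).T@np.array(ci["t"])
def onz(ci,uv,h):
    c=cen(ci);r=back(ci,uv,1.)-c
    return c+r*(h-c[2])/r[2]
def tri(obs):
    A=np.zeros((3,3));b=np.zeros(3)
    for ci,uv in obs:
        c=cen(ci);r=back(ci,uv,1.)-c;r/=np.linalg.norm(r);P=np.eye(3)-np.outer(r,r);A+=P;b+=P@c
    X=np.linalg.solve(A,b)
    return X
def cloud(d,ci):
    K=np.array(ci["camera_matrix"]);R=np.array(ci["R"]);t=np.array(ci["t"])
    v,u=np.nonzero(d>0);z=d[v,u]
    return ((np.linalg.inv(K)@np.stack([u,v,np.ones_like(u)])*z).T-t)@R, u,v
E
python3 - <<'E'
from h import *
np.set_printoptions(precision=1,suppress=True)
C={}
ims=[]
for n in("scene","side"):
    p,d,ci=snap(n,n+'0.png');C[n]=ci;ims.append(p)
    print(n,cen(ci))
    for q in("tin","tin_rim","ear_a","ear_b","hub_top","stand","trivet","mug","salt_shaker","garlic","lemon"):
        m=mark_of(n,q)[:2]
        for e in m:
            u,v=np.round(e["xy"]).astype(int); 
            z=d[v,u] if 0<=v<420 and 0<=u<560 else 0
            print(q,round(e["p"],2),e["xy"],back(ci,e["xy"],z) if z else None)
        C.setdefault(q,[]).append((ci,m[0]["xy"]) if m else None)
for q,o in C.items():
    if q not in("scene","side") and len(o)==2 and all(o): print("TRI",q,tri(o))
print(readout.observe()["t"])
E
```

```text
cell.py
pics
scene [ 140.2 -697.5  932.6]
tin 0.86 [292.5, 319.2] [ 445.4 -279.     9. ]
tin_rim 0.57 [293.0, 318.5] [ 448.  -277.4    7.5]
tin_rim 0.56 [293.3, 311.4] [ 458.5 -262.1    8.5]
ear_a 0.7 [308.3, 210.8] [668.6 -11.7  20.3]
ear_a 0.69 [305.6, 297.0] [ 498.9 -252.8   27.1]
ear_b 0.7 [308.3, 210.8] [668.6 -11.7  20.3]
ear_b 0.69 [305.6, 297.0] [ 498.9 -252.8   27.1]
hub_top 0.89 [263.1, 217.7] [530.5  10.5  46.1]
stand 0.65 [305.7, 212.8] [663.1  -7.3  10.6]
stand 0.61 [262.7, 226.1] [528.8  10.7  11.5]
trivet 0.72 [214.7, 175.3] [503.7 274.3  11. ]
mug 0.96 [272.7, 159.2] [689.9 228.   32. ]
mug 0.59 [306.6, 215.3] [664.7 -10.5   2. ]
salt_shaker 0.88 [305.7, 211.5] [661.   -9.6  19.4]
salt_shaker 0.47 [290.7, 320.5] [ 439.3 -280.6   10.9]
garlic 0.73 [275.2, 161.5] [699.  227.4  19. ]
garlic 0.61 [282.0, 196.1] [633.6  77.8  21.3]
lemon 0.57 [325.2, 244.5] [ 630.4 -148.1   34.8]
lemon 0.42 [261.5, 217.5] [527.6  14.4  44.9]
side [  256.  -1027.2   718.1]
tin 0.6 [271.1, 319.2] [ 450.9 -275.     8.8]
tin 0.58 [269.9, 309.5] [ 455.6 -247.7    9.6]
tin_rim 0.56 [265.5, 311.9
[... 314 characters left out ...]

trivet 0.71 [238.4, 189.6] [497.4 263.8  10.5]
mug 0.78 [311.4, 182.0] [701.6 225.4  26.1]
salt_shaker 0.81 [329.5, 231.2] [670.7  -9.3  11.3]
salt_shaker 0.39 [304.6, 216.3] [634.5  79.2   8.4]
garlic 0.62 [308.8, 217.0] [644.9  75.6   6.7]
lemon 0.86 [336.5, 263.9] [ 636.6 -146.6   15.5]
lemon 0.48 [269.1, 238.1] [521.6  12.3   3.1]
TRI tin [ 447.2 -279.8   12.2]
TRI tin_rim [ 434.2 -296.6   49.9]
TRI ear_a [ 466.4 -260.4  164.4]
TRI ear_b [ 466.4 -260.4  164.4]
TRI hub_top [521.9  -8.1  70.2]
TRI stand [ 527.  -143.9  147.6]
TRI trivet [503.7 282.2   1.9]
TRI mug [708.4 253.6   8.8]
TRI salt_shaker [675.    6.3  -0.6]
TRI garlic [ 792.   421.5 -195.1]
TRI lemon [ 646.  -128.7    2.2]
1.2
```

```bash
python3 - <<'E'
from h import *
np.set_printoptions(precision=1,suppress=True)
a=cv2.imread('pics/scene0.png')[130:370,180:370];b=cv2.imread('pics/side0.png')[130:370,200:390]
cv2.imwrite('pics/c0.png',cv2.resize(np.hstack([a,b]),None,fx=2.1,fy=2.1,interpolation=cv2.INTER_CUBIC))
rot=readout.observe()["tcp_rot"];print(rot)
def look(n,fn,qs):
    p,d,ci=snap("wrist",fn);print(fn,cen(ci),readout.observe()["tcp_pos"])
    for q in qs:
        for e in mark_of("wrist",q)[:3]:
            u,v=np.clip(np.round(e["xy"]).astype(int),0,[559,419]);z=d[v,u]
            print(q,round(e["p"],2),e["xy"],z,back(ci,e["xy"],z) if z else None)
    np.savez('pics/'+fn+'.npz',d=d,**{k:np.array(ci[k]) for k in("camera_matrix","R","t")})
robot.movep([500,10,300],rot); look(0,'w_stand.png',["hub_top","stand"])
robot.movep([440,-262,220],rot); look(0,'w_tin.png',["tin","tin_rim","ear_a"])
print(readout.observe()["t"],readout.observe()["tcp_rot"])
x=cv2.imread('pics/w_stand.png');y=cv2.imread('pics/w_tin.png')
cv2.imwrite('pics/w1.png',cv2.resize(np.hstack([x,y]),(800,300),interpolation=cv2.INTER_AREA))
E
```

```text
[ 2.2  2.2 -0. ]
w_stand.png [500.8  81.3 463.3] [501.    9.9 299.5]
hub_top 0.68 [300.0, 168.3] 374.7105 [526.   35.9  87.9]
stand 0.84 [299.3, 165.9] 374.5196 [525.2  38.6  87.4]
w_tin.png [ 440.9 -189.6  383.3] [ 441.2 -260.6  220.2]
ear_a 0.97 [325.4, 181.6] 358.53333 [ 493.5 -247.3   27.9]
ear_a 0.7 [249.0, 214.2] 369.09882 [ 406.3 -285.7   26.9]
3.3833 [2.2 2.2 0. ]
```

View pics/c0.png

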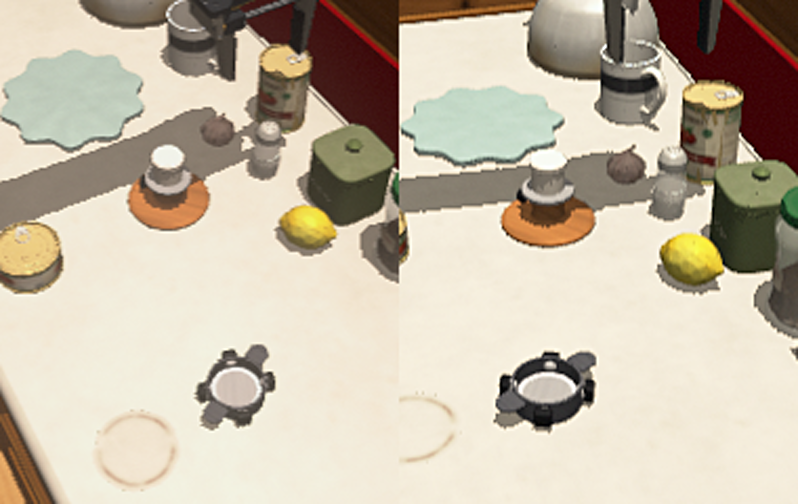

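View pics/w1.png

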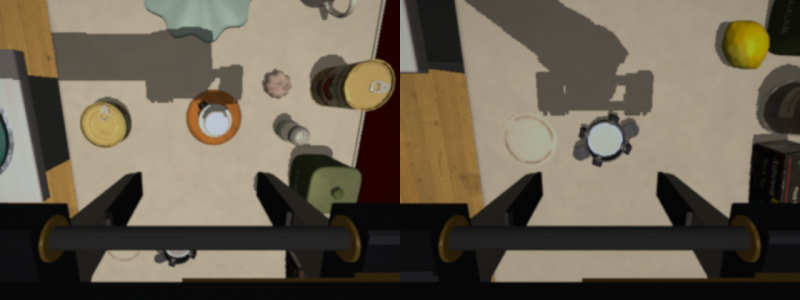

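Views: stand at crop (165,185) with the head clearly above the collar; tin at crop (237,388) with ears at ~20° to x, wrist view tin at (605,140), head at (217,122). Now fit precise geometry from the saved depth.

```bash
cat >> h.py <<'E'
def circ(P):
    A=np.c_[2*P[:,:2],np.ones(len(P))];s=np.linalg.lstsq(A,(P[:,:2]**2).sum(1),rcond=None)[0]
    return s[:2],np.sqrt(s[2]+s[0]**2+s[1]**2)
def enc(P): 
    c,r=cv2.minEnclosingCircle(P[:,:2].astype(np.float32));return np.array(c),r
E
python3 - <<'E'
from h import *
np.set_printoptions(precision=1,suppress=True)
f=np.load('pics/w_stand.png.npz');P,u,v=cloud(f["d"],f)
s=P[(abs(P[:,0]-530)<70)&(abs(P[:,1]-20)<70)]
h,e=np.histogram(s[:,2],np.arange(-4,140,4));print([(int(a),int(b)) for a,b in zip(e,h) if b])
zt=np.percentile(s[:,2],99.5);H=s[s[:,2]>zt-8];print("head",zt,np.median(H[:,2]),H.mean(0),enc(H),len(H))
F=s[(s[:,2]>3)&(s[:,2]<14)];print("foot",np.median(F[:,2]),enc(F),F.min(0),F.max(0))
f=np.load('pics/w_tin.png.npz');P,u,v=cloud(f["d"],f)
s=P[(abs(P[:,0]-453)<62)&(abs(P[:,1]+264)<62)]
T=s[s[:,2]>17];print("tin",np.median(T[:,2]),len(T),T.min(0),T.max(0),enc(T))
B=s[(s[:,2]>5)&(s[:,2]<14)];print("base",np.median(B[:,2]))
c=enc(T)[0]
print("table",np.median(s[s[:,2]<4][:,2]))
r=np.hypot(*(T[:,:2]-c).T);E_=T[r>44][:,:2]-c
for k in (1,-1):
    q=E_[k*E_[:,0]>0];print(k,len(q),q.mean(0)+c,np.degrees(np.arctan2(*(k*q.mean(0))[::-1])))
# base disc by image brightness
im=cv2.imread('pics/w_tin.png');g=cv2.cvtColor(im,cv2.COLOR_BGR2GRAY)
# trivet
p,d,ci=snap("scene");P,u,v=cloud(d,ci)
hsv=cv2.cvtColor(p,cv2.COLOR_RGB2HSV)[v,u];m=(hsv[:,0]>65)&(hsv[:,0]<100)&(hsv[:,1]>25)&(P[:,0]<640)&(P[:,1]>120)&(P[:,2]<25)&(P[:,2]>5)
T=P[m];print("trivet",len(T),T.min(0),T.max(0),enc(T),np.median(T[:,2]),(np.percentile(T,1,0)+np.percentile(T,99,0))/2)
E
```

```text
[(-4, 537), (0, 3922), (4, 818), (8, 2083), (20, 2), (24, 9), (28, 30), (32, 54), (40, 1), (44, 390), (48, 295), (76, 2), (80, 14), (84, 634), (88, 392)]
head 419.9549911495335 417.1323787000962 [505.6  33.  417.1] (array([507. ,  32.7]), 47.025325775146484) 13154
foot 8.662867100448079 (array([531.3,  17.9]), 94.18013763427734) [460.9 -49.1   3. ] [597.6  88.8  11.8]
tin 318.83818201193776 54657 [ 391.  -309.9   17. ] [ 514.5 -223.6  341.1] (array([ 452.7, -252.7]), 66.07676696777344)
base 10.13332476469898
table 1.0451262951477054
1 6857 [ 497.8 -236.4] 19.861319869950403
-1 13471 [ 397.6 -246.2] -6.7290276382591445Traceback (most recent call last):
  File "<stdin>", line 22, in <module>
    return umr_minimum(a, axis, None, out, keepdims, initial, where)
ValueError: zero-size array to reduction operation minimum which has no identity
```

```bash
python3 - <<'E'
from h import *
np.set_printoptions(precision=1,suppress=True)
def box(f,c,h): 
    P,u,v=cloud(f["d"],f); m=(abs(P[:,0]-c[0])<h)&(abs(P[:,1]-c[1])<h)&(P[:,2]<130);return P[m],u[m],v[m]
f=np.load('pics/w_stand.png.npz');s,u,v=box(f,(528,15),75);im=cv2.imread('pics/w_stand.png')
H=s[s[:,2]>78];print("head",np.median(H[:,2]),np.std(H[:,2]),enc(H),H[:,:2].min(0),H[:,:2].max(0))
L=s[(s[:,2]>40)&(s[:,2]<54)];print("collar",np.median(L[:,2]),enc(L),L[:,:2].min(0),L[:,:2].max(0))
hs=cv2.cvtColor(im,cv2.COLOR_BGR2HSV)[v,u];F=s[(s[:,2]<14)&(s[:,2]>3)&(hs[:,0]<16)&(hs[:,1]>140)]
print("foot",len(F),np.median(F[:,2]),enc(F),F[:,:2].min(0),F[:,:2].max(0))
f=np.load('pics/w_tin.png.npz');s,u,v=box(f,(453,-264),62)
T=s[s[:,2]>17];print("tin",np.median(T[:,2]),len(T),enc(T))
c=enc(T)[0]
r=np.hypot(*(T[:,:2]-c).T);E_=T[r>42][:,:2]-c
ang=np.degrees(np.arctan2(E_[:,1],E_[:,0]));print(np.histogram(ang,np.arange(-180,181,20)))
a=np.radians(ang);print("axis",np.degrees(np.angle(np.exp(2j*a[r[r>42]>47]).sum())/2))
B=s[(s[:,2]>5)&(s[:,2]<14)&(np.hypot(*(s[:,:2]-c).T)<34)];print("base",np.median(B[:,2]),enc(B),np.c_[B[:,:2].min(0),B[:,:2].max(0)].mean(1))
rr=T[(r<36)];print("rimfit",circ(rr))
p,d,ci=snap("scene");P,u,v=cloud(d,ci)
m=(P[:,2]>7)&(P[:,2]<18)&(P[:,0]<640)&(P[:,1]>150)&(abs(P[:,0]-505)<135)&(abs(P[:,1]-278)<135);T=P[m]
hs=cv2.cvtColor(p,cv2.COLOR_RGB2HSV)[v[m],u[m]];print(np.median(hs,0));T=T[(abs(hs[:,0]-np.median(hs[:,0]))<12)]
print("trivet",len(T),enc(T),np.median(T[:,2]),(T.min(0)+T.max(0))/2,T.max(0)-T.min(0))
E
```

```text
head 87.75447697407856 1.2679729081265325 (array([530.2,  30.6]), 21.866819381713867) [509.5   9. ] [551.6  52.4]
collar 47.84210600874069 (array([530.6,  30.7]), 30.808345794677734) [500.    0.6] [560.3  60.9]
foot 2508 8.795433123576576 (array([529.9,  30.8]), 54.23242950439453) [476.9 -23.4] [583.3  83.4]
tin 26.143609126293974 1974 (array([ 451.2, -266.8]), 57.557613372802734)
(array([ 73, 155,   5,  21,   1,   0,   0,  11,  13,  75, 177,   4,  37,
         2,   0,   0,  20,  15]), array([-180, -160, -140, -120, -100,  -80,  -60,  -40,  -20,    0,   20,
         40,   60,   80,  100,  120,  140,  160,  180]))
axis 24.936911794697178
base 10.126426767788143 (array([ 451.1, -265.4]), 32.76027297973633) [ 451.3 -265.6]
rimfit (array([ 451.1, -266.3]), np.float64(32.38574938868721))
[ 52.  20. 204.]
trivet 2229 (array([502.4, 276.7]), 111.9091567993164) 11.570802217043617 [501.6 276.7  12.4] [214.6 221.1  10.7]
```

```bash
cat >> h.py <<'E'
from scipy.spatial.transform import Rotation as Ro
def yaw(deg): return (Ro.from_euler('z',deg,degrees=True)*Ro.from_rotvec([np.pi/np.sqrt(2)]*2+[0])).as_rotvec()
def st(): return readout.observe()
def fz(n=3):
    a=[]
    for _ in range(n): a.append(st()["contact_force"]);robot.hold(0.02)
    return np.mean(a,0)
TIN=np.array([451.1,-266.2]);AX=24.9;ST=np.array([530.2,30.7]);HEAD=87.7;COL=47.8;TRV=np.array([502.,276.7])
E
python3 - <<'E'
from h import *
np.set_printoptions(precision=2,suppress=True)
f=np.load('pics/w_tin.png.npz');P,u,v=cloud(f["d"],f)
q=P[:,:2]-TIN;a=np.radians(AX);x=q@[np.cos(a),np.sin(a)];y=q@[-np.sin(a),np.cos(a)]
for lo in range(36,62,4):
  for s in(1,-1):
    m=(s*x>lo)&(s*x<lo+4)&(abs(y)<9)&(P[:,2]<60)&(P[:,2]>15);print(lo,s,m.sum(),np.median(P[m,2]) if m.any() else 0)
R=yaw(AX-90)
grip(1.0)
robot.movep([*TIN,80],R);print(st()["joints"])
robot.servo_line([*TIN,12],feed=80);print(st()["tcp_pos"],fz())
grip(0.0,30);o=st();print(o["grip_width"]*92,o["grip_force"],o["tcp_pos"])
robot.servo_line([*TIN,60],feed=60);robot.hold(.2);o=st();print(o["grip_width"]*92,fz(),o["t"])
robot.servo_line([*TIN,190],feed=150)
E
```

```text
36 1 56 27.13468730666611
36 -1 53 27.016550488014527
40 1 55 27.15368828478612
40 -1 46 26.981969519938477
44 1 56 26.92826853545118
44 -1 53 26.88987251195947
48 1 56 26.937708203467693
48 -1 51 26.638434709673035
52 1 48 26.378477691414474
52 -1 44 26.744499036703758
56 1 9 26.537797906704913
56 -1 14 26.23636697810546
60 1 0 0
60 -1 0 0
[ 0.2   0.47  0.33  2.03 -0.24  0.67 -0.45]
[ 451.39 -266.42   12.28] [-0.18  0.09 -0.04]
67.64585924308471 30.000429153442383 [ 451.42 -266.46   12.3 ]
68.49701382523328 [-0.12  0.14 -2.99] 7.3083
```

```bash
python3 - <<'E'
from h import *
np.set_printoptions(precision=2,suppress=True)
R=yaw(AX-90)
robot.movep([*ST,180],R)
# TCP ~12.3 above tin underside; contact expected at TCP = HEAD-3+12.3 = 97
robot.servo_line([*ST,106],feed=60);robot.hold(.3);f0=fz(5);print(f0,st()["tcp_pos"])
z=106
while z>92:
    z-=.4;robot.servo_line([*ST,z],feed=8);f=fz(2)
    if f[2]-f0[2]>1.2 or np.hypot(*(f-f0)[:2])>2:break
print(z,f,st()["tcp_pos"],st()["t"])
snap("side","s_place.png");p,d,ci=snap("scene","sc_place.png")
a=cv2.imread('pics/sc_place.png')[160:270,200:330];b=cv2.imread('pics/s_place.png')[160:270,210:340]
cv2.imwrite('pics/c1.png',cv2.resize(np.hstack([a,b]),None,fx=3,fy=3,interpolation=cv2.INTER_CUBIC))
E
```

```text
[ 0.34 -0.31 -3.32] [530.24  30.7  106.1 ]
95.99999999999986 [-0.35 -0.59 -2.06] [530.35  30.67  96.11] 18.4
```

View pics/c1.png

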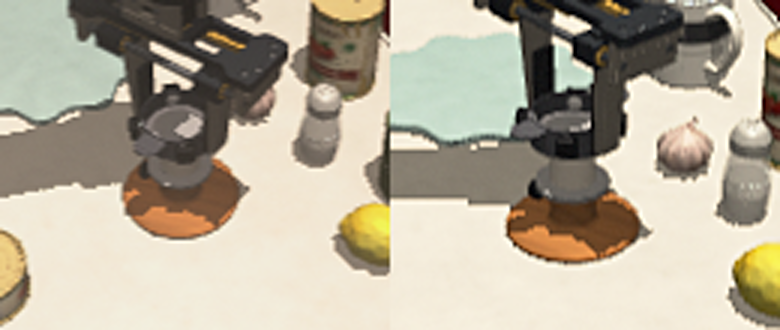

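The tin sits over the head, level (scene ~(180,125), side ~(570,125)); contact height matches the head inside the lip. Release and check.

```bash
python3 - <<'E'
from h import *
np.set_printoptions(precision=2,suppress=True)
grip(1.0);robot.hold(.4);print(fz(),st()["t"])
robot.servo_line([*ST,150],feed=80)
robot.movep([ST[0]-20,ST[1]-25,280],yaw(0))
p,d,ci=snap("wrist","w2.png");P,u,v=cloud(d,ci)
m=(np.hypot(*(P[:,:2]-ST).T)<64)&(P[:,2]<135);s=P[m]
T=s[(s[:,2]>103)];c,r=enc(T);print("tin",np.median(T[:,2]),c,r,len(T))
q=T[:,:2]-c;rr=np.hypot(*q.T);a=np.arctan2(q[:,1],q[:,0])[rr>48];print("axis",np.degrees(np.angle(np.exp(2j*a).sum())/2))
print("rim",circ(T[rr<36]))
B=s[np.hypot(*(s[:,:2]-c).T)<20];print("base",np.median(B[:,2]),B.std(0)[2])
A=np.c_[T[:,:2]-c,np.ones(len(T))];print("tilt",np.linalg.lstsq(A,T[:,2],rcond=None)[0])
A=np.c_[B[:,:2]-c,np.ones(len(B))];print("tiltB",np.linalg.lstsq(A,B[:,2],rcond=None)[0])
print(st()["t"])
np.savez('pics/w2.npz',d=d,**{k:np.array(ci[k]) for k in("camera_matrix","R","t")})
cv2.imwrite('pics/c2.png',cv2.resize(p[80:280,190:400,::-1],None,fx=2.5,fy=2.5))
E
```

```text
[0.23 0.39 0.22] 19.475
tin 107.93155082307723 [529.95  30.11] 57.92858123779297 2144
axis 24.991500398174047
rim (array([529.63,  30.87]), np.float64(32.73057577109605))
base 94.16650186118694 0.729169888267247
tilt [ -0.    0.  107.6]
tiltB [ 0.    0.   94.15]
21.3583
```

View pics/c2.png

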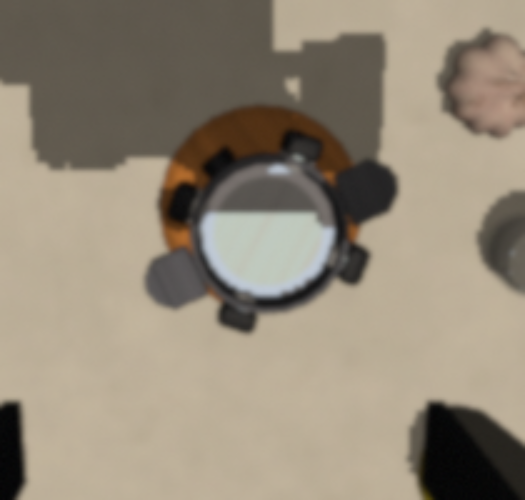

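Tin is centred on the stand (image ~(268,230)), level, ears at 25°, base still inside. Now press the ears.

```bash
python3 - <<'E'
from h import *
np.set_printoptions(precision=2,suppress=True)
C=np.array([529.9,30.6]);R=yaw(AX)
grip(0.79)
robot.movep([*C,140],R);print(st()["tcp_pos"],st()["grip_width"]*92,st()["joints"])
robot.servo_line([*C,120.5],feed=60);robot.hold(.2);f0=fz(4)
z=120.5;log=[];clicked=False
while z>77:
    n=0.5 if (not clicked or z<85) else 3
    z-=n;robot.servo_line([*C,z],feed=12 if n<1 else 40);f=fz(1)-f0;log.append((round(z,1),round(f[2],1),round(float(np.hypot(f[0],f[1])),1)))
    if not clicked and len(log)>2 and max(l[1] for l in log)>6 and f[2]<3: clicked=True;print("click",z)
    if f[2]>(22 if not clicked else 6):break
print(log,st()["t"])
p,d,ci=snap("side","s3.png");cv2.imwrite('pics/c3.png',cv2.resize(p[140:280,200:360,::-1],None,fx=3,fy=3))
E
```

```text
[530.5   30.35 140.63] 72.64340854881684 [-0.14  0.37  0.02  1.97 -0.01  0.8   0.32]
[(120.0, np.float64(-0.0), 0.5), (119.5, np.float64(-0.1), 0.0), (119.0, np.float64(0.4), 1.0), (118.5, np.float64(0.5), 0.3), (118.0, np.float64(0.6), 0.8), (117.5, np.float64(0.0), 0.8), (117.0, np.float64(0.7), 0.3), (116.5, np.float64(0.9), 0.2), (116.0, np.float64(0.3), 0.9), (115.5, np.float64(0.1), 0.2), (115.0, np.float64(1.0), 0.2), (114.5, np.float64(-0.2), 0.7), (114.0, np.float64(0.1), 1.1), (113.5, np.float64(0.6), 0.8), (113.0, np.float64(0.1), 0.8), (112.5, np.float64(0.6), 0.7), (112.0, np.float64(0.6), 0.5), (111.5, np.float64(0.1), 0.5), (111.0, np.float64(-0.4), 0.3), (110.5, np.float64(1.1), 0.8), (110.0, np.float64(0.1), 1.0), (109.5, np.float64(0.1), 1.4), (109.0, np.float64(0.0), 0.5), (108.5, np.float64(0.1), 0.3), (108.0, np.float64(-0.3), 0.2), (107.5, np.float64(0.4), 0.5), (107.0, np.float64(-0.5), 1.0), (106.5, np.float64(0.3), 0.3), (106.0, np.float64(-0.5), 0.6), (105.5, np.float64(0.0), 0.1), (105.0, np.float64(-0.2), 0.2), (104.5, np.float64(0.2), 1.0), (104.0, np.flo
[... 862 characters left out ...]
.float64(-0.3), 0.3), (89.5, np.float64(1.2), 0.5), (89.0, np.float64(0.5), 0.6), (88.5, np.float64(-0.5), 0.6), (88.0, np.float64(-0.4), 0.3), (87.5, np.float64(1.0), 0.9), (87.0, np.float64(-0.3), 0.8), (86.5, np.float64(-0.6), 0.6), (86.0, np.float64(0.5), 0.6), (85.5, np.float64(-0.9), 0.5), (85.0, np.float64(0.3), 1.3), (84.5, np.float64(0.8), 0.1), (84.0, np.float64(0.5), 1.3), (83.5, np.float64(-0.0), 0.8), (83.0, np.float64(0.3), 0.9), (82.5, np.float64(0.3), 0.6), (82.0, np.float64(-0.0), 0.3), (81.5, np.float64(-0.0), 0.8), (81.0, np.float64(4.8), 1.9), (80.5, np.float64(8.7), 3.4), (80.0, np.float64(14.2), 3.6), (79.5, np.float64(18.3), 4.9), (79.0, np.float64(22.2), 6.3)] 45.3333
```

View pics/c3.png

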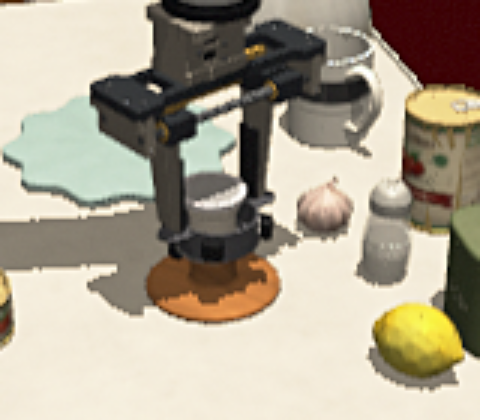

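Ring is down on the collar, base standing proud on the head (~(215,190)). Back off and locate the base.

```bash
python3 - <<'E'
from h import *
np.set_printoptions(precision=2,suppress=True)
C=np.array([529.9,30.6])
robot.servo_line([*C,83.5],feed=40);robot.hold(.3)
robot.servo_line([*C,150],feed=120);grip(1.0)
robot.movep([ST[0]-10,ST[1]-25,230],yaw(AX-90))
p,d,ci=snap("wrist");P,u,v=cloud(d,ci)
m=(np.hypot(*(P[:,:2]-ST).T)<64)&(P[:,2]<120);s=P[m]
B=s[s[:,2]>84];print("base",np.median(B[:,2]),enc(B),circ(B),len(B),B.min(0),B.max(0))
c=enc(B)[0];A=np.c_[B[:,:2]-c,np.ones(len(B))];print("tilt",np.linalg.lstsq(A,B[:,2],rcond=None)[0])
T=s[(s[:,2]>66)&(s[:,2]<82)];print("ring",np.median(T[:,2]),enc(T),len(T))
print(st()["t"]);cv2.imwrite('pics/c4.png',p[:,:,::-1])
E
```

```text
base 94.14035317449282 (array([529.12,  30.99]), 29.44998550415039) (array([529.52,  31.22]), np.float64(20.63857780990917)) 2904 [500.     2.04  88.66] [558.47  60.13  96.47]
tilt [-0.    0.   94.14]
ring 73.32490840489827 (array([533.7 ,  24.47]), 57.36408233642578) 1917
48.4667
```

View pics/c4.png

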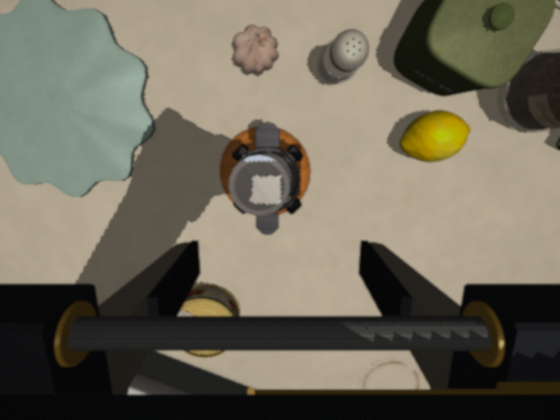

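Base lies flat and centred on the head (~(262,182)), ring below it. Grasp it.

```bash
python3 - <<'E'
from h import *
np.set_printoptions(precision=2,suppress=True)
C=np.array([529.3,30.9]);R=yaw(AX-90)
robot.movep([*C,125],R)
robot.servo_line([*C,92.3],feed=60)
grip(0.0,15);o=st();print(o["grip_width"]*92,o["grip_force"],o["tcp_pos"])
robot.servo_line([*C,110],feed=30);robot.hold(.1);o=st();print(o["grip_width"]*92,o["grip_force"],fz(),o["t"])
E
```

```text
58.23046919291545 15.000168532133102 [529.39  30.94  92.44]
58.308924613453485 14.999909698963165 [-0.07 -0.11 -0.89] 51.1167
```

```bash
python3 - <<'E'
from h import *
np.set_printoptions(precision=2,suppress=True)
R=yaw(AX-90);C=TRV
robot.servo_line([529.3,30.9,170],feed=150)
robot.movep([*C,60],R);print(st()["grip_width"]*92)
robot.servo_line([*C,24],feed=50);robot.hold(.15);f0=fz(3)
z=24
while z>19.4:
    z-=.5;robot.servo_line([*C,z],feed=15);f=fz(1)-f0
    if f[2]>2.5:break
print(z,f,st()["grip_width"]*92,st()["t"])
grip(0.8);robot.hold(.2)
robot.servo_line([*C,120],feed=100)
p,d,ci=snap("scene","f.png");print(st()["t"])
P,u,v=cloud(d,ci);B=P[(np.hypot(*(P[:,:2]-C).T)<50)&(P[:,2]>15.5)&(P[:,2]<35)];print(len(B),np.median(B[:,2]),enc(B),B.mean(0))
cv2.imwrite('pics/c5.png',cv2.resize(p[120:290,130:370,::-1],None,fx=3,fy=3))
E
```

```text
58.39136112956862
20.0 [-2.74 -0.72  6.08] 58.21532335943512 55.9667
57.7917
174 18.06296567111611 (array([499.49, 273.81]), 49.07304382324219) [498.99 272.53  18.18]
```

View pics/c5.png

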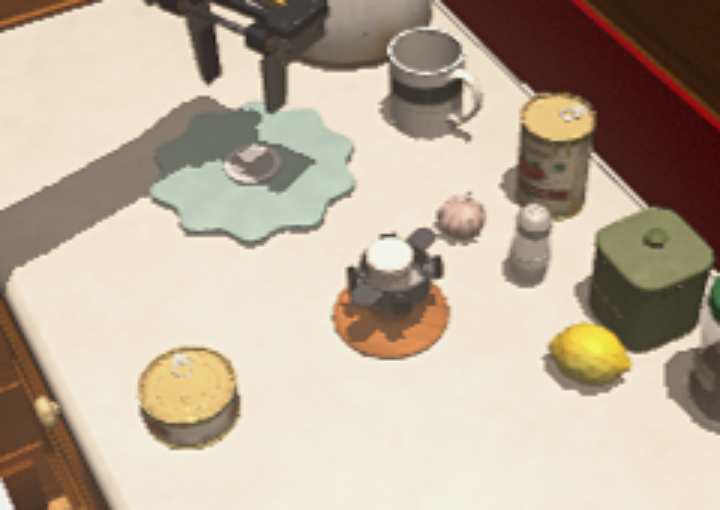

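The base lies flat mid-trivet (~(252,163), top at 18 mm), and the ring rests on the collar (~(395,285)); the bystanders have not moved.

```bash
python3 -c "
from h import *
print(ticket.job_done())"
```

```text
the job is handed in; nothing more can be done
None
```

I handed the job in at about 58 s of the 72 s allowed: the base lies flat near the middle of the trivet, the ring rests on the stand's collar, and the other things look unmoved in the last picture; no verdict came back.

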